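# Close the sliding jaw of a board frame by its brake release

## Robot

A 6-joint arm with a two-finger parallel gripper is mounted at the origin on a cart in front of the work surface, level with it; the furniture and walls round the work are solid. World frame = base frame: x ahead of the robot, y to its left, z up, the work surface at z = 0. Lengths are in m, angles in rad, forces in N, time in s.
With the tool pointing down it reaches from about 0.35 to 0.975 m from the base axis. Payload 4.9 kg.
Tool frame: the origin (TCP) lies at the very end of the fingers, on their centre line; the grasp point (between the pads) lies 19 mm behind it; z points along the fingers, y is the direction in which the jaws open and shut (so a half turn about z gives the same grasp; the last joint's range is limited). The gripper opens to 85 mm and grips with 20 to 120 N. Pads are 22 mm wide; open, the fingers measure 114 mm over their backs; the gripper's body (76 mm by 85 mm) begins 54 mm behind the grasp point. The pads swing forward as they close: fully open they stand 13 mm farther back than shut.
Start: joints at [1.22, 0.053, 1.613, -0, 1.476, -0.119], TCP at [0.144, 0.608, 0.231] pointing down, gripper open.
Joint ranges: [-3.01, 3.01], [-1.01, 2.22], [0.06, 2.58], [-1.02, 4.17], [0.09, 2.62], [-3.14, 3.14]. Speed limits (rad/s): [2.57, 2.57, 3.14, 3.14, 3.14, 3.14].

## Interface

Orientations are given as a unit quaternion [w, x, y, z].
In Python, from plant import state, eyes, job_done gives the robot as it stands.
- The arm moves only by the tool apply_moves, never from a script. Its argument "commands" is a list of rows, each an object with "linear": the shift along the tool's x, y, z in m, a list of three; "delta_rot": the turn, a rotation vector about the tool's x, y, z in degrees, a list of three; "fingers": the closure in counts, from 0 (fully open) to 255 (shut). In form: [{"linear": [x, y, z], "delta_rot": [wx, wy, wz], "fingers": fingers}, ...]. A call has exactly 8 rows; each row is the pose to reach, as a shift and turn from the pose commanded when the call began, along the tool's axes at that moment; what a row does not reach only later rows make up. A row lasts 1/10 s, in which the tool goes at most 50 mm and 8.59 degrees, less where a joint would pass 70% of its speed; a pose out of reach is approached as far as the arm can. A call with a gripper value outside its range is refused whole. The fingers move at their own pace and stop on an object; the grip force is fixed at half the most. Time passes only in rows, so rows that repeat a pose let the fingers close, or fill a call up. It gives the time, the measured TCP pose, the force and the opening at its end, in the units of the state.
- state(): the state, without advancing time (a new reading comes with each control period).
- eyes.grab_frame(name): name is "scene" or "top" or "wrist"; returns the picture (400x640x3 uint8, red, green, blue); there is no depth.
- eyes.camera_params(name): a dict with "fx", "fy", "cx", "cy" (pixels), "position" and "rotation" of the camera in the world; the wrist camera has in their place "T_tool_cam" (4x4, takes a point from camera to tool coordinates, whose origin is the TCP and whose axes are the flange's). Camera axes: x right, y down, z forward; pixel columns grow to the right and rows downward; lengths in m; the calibration is good to about 2 mm. A picture is of the moment at which its call begins: read the wrist's pose just before it. camera_params takes no time and is no camera call.
- job_done(): hands the job in, once; it reports no verdict.
The state is a dict: "time": time; "joint_pos": joint angles; "joint_vel": joint speeds; "joint_efforts": joint torques, N m; "tool_pos": TCP position; "tool_rot": TCP orientation; "contact_force": force on the tool from outside, world axes, zero at the start; "ft_torque": the same for the moment, N m; "gripper_width": opening from 0.0 (shut) to 1.0 (fully open).
Only numpy, scipy, OpenCV 4.12 (cv2) and the standard library are available. Lean on these libraries where they do the work, as an engineer would, in place of code of your own. Each camera call takes 0.05 s, during which the arm holds its last target.

## Task

The circuit board lying in the nearer clamping frame, the one with the blue pad, is to be held for soldering. With the fingertips press down the blue release pad in the middle of the sliding jaw, which frees the jaw's brake, and keeping it pressed push the jaw along its rods until it is fully home against the two orange stop collars; then let the pad come up again so that the brake holds the jaw there. Do not force the jaw against its brake, do not touch or lift the board, and leave the tools lying round the frame alone.

Things in the scene. Friction and masses are not known exactly. Their poses are not given: they have to be found in the camera images.
- clamp_frame: Grey/aluminium board frame fixed to the bench, 132 mm (x) by 280 mm (y); origin on the bench under its middle. Guide rods along y at x = +-50, z = 26 mm; end plates at y = 115..130 and -150..-137, top z = 42 mm. Fixed jaw at the +y end, top z = 56 mm; sliding jaw on the -y side. Orange stop collars (24 x 13 x 24 mm) on both rods at y = -6..7, top z = 38 mm, partly under the board.
- sliding_jaw (a joint): Jaw's distance from home, m: 0 = against both orange collars, grows toward the frame's -y (at most 0.080). Closing is a straight push toward the frame's +y. Aluminium crosspiece on the rods, 132 mm (x) by 46 mm (y), top z = 55 mm, at frame y = -52..-6 mm when home. Brake on: only some 15 N would drag it. Brake off: it slides with about 1 N and stays where left.
- release_pad (a joint): How far the blue release pad is pressed down, m: 0 = up (brake on), 0.006 = fully down. A spring pushes back: about 3 N at 1 mm, 6 N at 3 mm, 8 N fully down; from about 3 mm on the brake is off. It springs up by itself when let go, and the brake is on again.
- pad_top (a point): Centre of the flat top of the blue release pad, 68 mm above the bench when up; moves with jaw and pad. The pad stands 13 mm above the jaw, 50 mm (frame x) by 36 mm (y). A ridge 4 mm thick, 5.5 mm high crosses its board-side (+y) edge; the flat behind it is 32 mm deep (16 mm either side of this point), open at the rear and ends: a fingertip on the flat can push the ridge to +y.
- jaw_home (a point): Point of the frame where the middle of the sliding jaw's board-side face, at its top, stands when home: frame x = 0, y = -6 mm, z = 55 mm.
- board: Green circuit board, 90 x 100 x 2 mm, loose; origin mid-underside. It lies on four white pegs 46 mm above the bench, +y edge under the fixed jaw's lip, -y edge free. The sliding jaw's groove slips over that edge in the last 6 mm and may nudge the board up to 4 mm to +y; about 1.5 mm of play is left. Its tallest part reaches 60 mm above the bench.
- flux_syringe: White flux syringe, 28 x 150 x 18 mm, lying loose beyond the frame's +y end; origin under its middle. To be left alone.
- tweezers_a: Steel tweezers, 13 x 127 x 10 mm, lying loose beyond the frame's +y end; origin under its middle. To be left alone.
- driver_c: Small black screwdriver, 14 x 117 x 14 mm, lying loose across and beyond the frame's -y end; origin under its middle. To be left alone.
Mind the look-alikes: they are no part of the job. There is more than one size of the board; the one meant has the size given above.

How it is judged:
On the way, in this order (a step that is already met when the one before it is completed fails the run):
1. the release pad is pressed down before the jaw has been pushed in (value of joint release_pad above 0.002 m and value of joint sliding_jaw above 0.03 m), for 0.05 s.
2. the jaw is home against the stop collars (value of joint sliding_jaw below 0.002 m), for 0.1 s.
At the end, for the whole second after the job is handed in: The jaw is within 2 mm of home against the collars and at rest, the release pad is up (within 1 mm) so the brake is on, and the board lies flat at rest on its pegs with both edges in the grooves (within 2.5 mm along the frame, 8 mm across it and 0.06 rad of square) (value of joint sliding_jaw below 0.002 m and value of joint release_pad below 0.001 m and velocity of joint sliding_jaw between -0.003 and 0.003 m/s and y of board in the frame of clamp_frame between 0.0425 and 0.0475 m and x of board in the frame of clamp_frame between -0.008 and 0.008 m and angle between the y axis of board and the y axis of clamp_frame, either way round below 0.06 rad and height (world z) of board between 0.0435 and 0.0485 m and angle between board's own z axis and vertical below 0.05 rad and linear speed of board below 0.01 m/s); the robot touches nothing.
It fails at once if the jaw is forced along against its brake (it moves faster than 15 mm/s while the pad is up, less than 1 mm down) (value of joint release_pad below 0.001 m and (velocity of joint sliding_jaw above 0.015 m/s or velocity of joint sliding_jaw below -0.015 m/s)).
It fails at once if the robot touches the board (over 0.5 N) (contact force between any of the fingers, the arm and board above 0.5 N).
It fails at once if the board is lifted or thrown out of its place (over 6 mm up, or tipped over 0.15 rad) (height (world z) of board above 0.052 m or angle between board's own z axis and vertical above 0.15 rad).
It fails at once if the flux syringe, the tweezers or the screwdriver is moved by more than 10 mm (distance of any of flux_syringe, tweezers_a, driver_c from where it was at the start of the episode above 0.01 m).
It also fails if it takes over 35 s, if anything falls off the work surface, if the arm or the gripper's body presses on something with over 40 N, if the wrist force passes 120 N, or if a joint passes its speed limit or range.

## Working session

There is one attempt and no reset: what is moved stays moved. The work goes in short steps, Python scripts to look and compute and a tool call to move; the robot and the scene stay as the last step left them, time stands still between calls to the robot, and variables do not carry over. Pictures are saved under pics/ and viewed, and the job is handed in when it is done.

Besides the shell and the picture viewer there is one more tool, called by a JSON object that holds its "api" and its "payload". apply_moves: Moves the arm, as the interface text tells. Its arguments: {"type":"object","properties":{"commands":{"type":"array","items":{"type":"object","properties":{"linear":{"type":"array","items":{"type":"number"}},"delta_rot":{"type":"array","items":{"type":"number"}},"fingers":{"type":"number"}}}}},"required":["commands"]}

```bash
ls; mkdir -p pics; python3 - <<'E'
from plant import state, eyes
import cv2
s=state();print(s)
for n in ["scene","top","wrist"]:
    im=eyes.grab_frame(n);cv2.imwrite(f"pics/{n}0.png",im[:,:,::-1]);print(n,eyes.camera_params(n))
E
```

```text
pics
{'time': 0.0, 'joint_pos': array([ 1.21998675e+00,  5.33351000e-02,  1.61430811e+00,  2.35298941e-06,
        1.47596442e+00, -1.18986066e-01]), 'joint_vel': array([-0.00209399, -0.00090338,  0.00060012,  0.00043331,  0.00034048,
       -0.00131535]), 'joint_efforts': array([ 8.61807393e-06, -3.93671465e+01, -3.70179570e+01, -1.92869829e-04,
        6.83135717e-03,  1.27155383e-05]), 'tool_pos': array([0.14337163, 0.60769747, 0.23006806]), 'tool_rot': array([-2.35625000e-04,  1.15652426e-01,  9.93289233e-01, -9.79546542e-04]), 'contact_force': array([ 0.21159683,  0.00458135, -0.00653667]), 'ft_torque': array([0.02746398, 0.04802795, 0.04874988]), 'gripper_width': 0.9972467758654436}
scene {'fx': 364.0611373127499, 'fy': 364.0611373127499, 'cx': 314.15623653481964, 'cy': 198.14790721676232, 'position': array([-0.12881221,  0.55540093,  0.47266441]), 'rotation': array([ 0.23852151, -0.40481572,  0.74983821, -0.4658051 ])}
top {'fx': 432.0241641067915, 'fy': 432.0241641067915, 'cx': 307.49418823674216, 'cy': 190.44238648794817, 'position': array([0.41382763, 0.14924803, 1.04633078]), 'rotation': array([ 0.03127021, -0.70220895,  0.70998052, -0.04303978])}
wrist {'fx': 283.890989859975, 'fy': 283.890989859975, 'cx': 317.1213105852889, 'cy': 200.2540748947872, 'T_tool_cam': array([[ 8.47076687e-05, -9.53829401e-01, -3.00348907e-01,
         7.54330233e-02],
       [ 9.99999995e-01,  9.86742507e-05, -3.13326702e-05,
        -3.67633765e-04],
       [ 5.95227254e-05, -3.00348903e-01,  9.53829405e-01,
        -1.42303707e-01],
       [ 0.00000000e+00,  0.00000000e+00,  0.00000000e+00,
         1.00000000e+00]])}
```

View pics/top0.png

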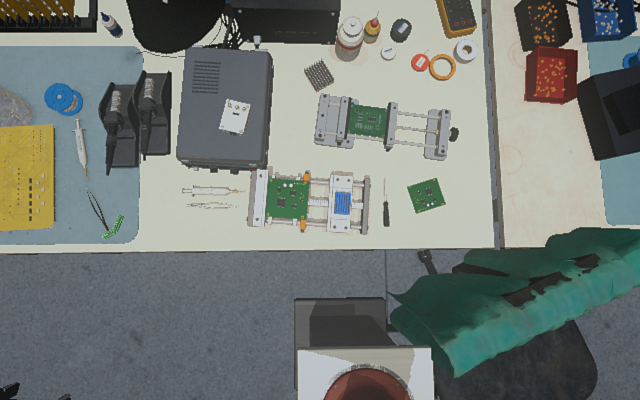

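View pics/scene0.png

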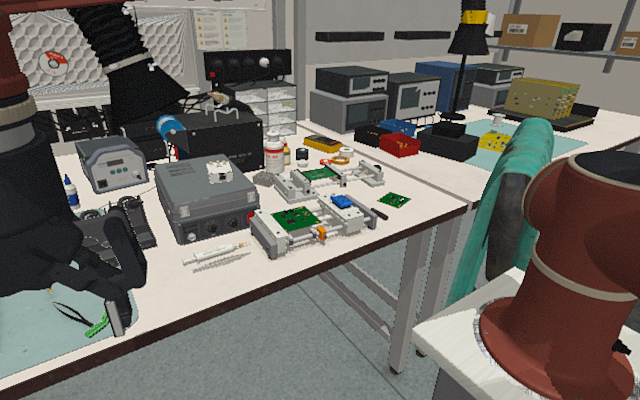

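View pics/wrist0.png

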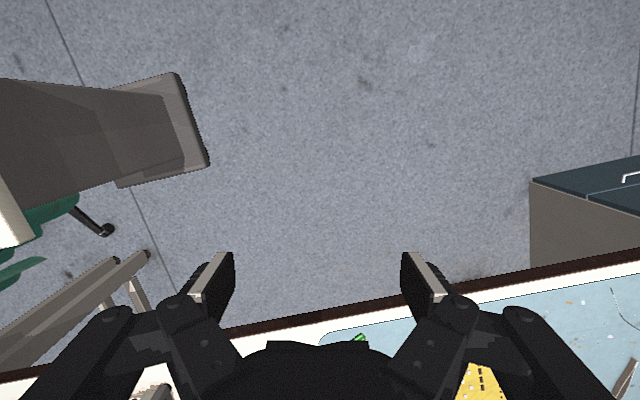

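The top view shows the near frame at columns 250–370, rows 170–235. Its blue pad is at about (343,203), the orange collars at about (306,175) and (304,232), and the fixed jaw is at the left, so frame +y is close to world +y. The driver is at about (386,202).

```bash
cat > h.py <<'E'
import numpy as np,cv2
from scipy.spatial.transform import Rotation as R
from plant import state, eyes
def q2R(q): return R.from_quat([q[1],q[2],q[3],q[0]]).as_matrix()
def cam(n,s=None):
    c=eyes.camera_params(n)
    K=np.array([[c['fx'],0,c['cx']],[0,c['fy'],c['cy']],[0,0,1]])
    if n=='wrist':
        T=np.eye(4);T[:3,:3]=q2R(s['tool_rot']);T[:3,3]=s['tool_pos'];T=T@c['T_tool_cam'];return K,T[:3,:3],T[:3,3]
    return K,q2R(c['rotation']),np.array(c['position'])
def ray(C,uv,z):
    K,Rm,p=C; d=Rm@np.linalg.inv(K)@np.array([uv[0],uv[1],1.]); return p+d*(z-p[2])/d[2]
def proj(C,X):
    K,Rm,p=C; v=K@(Rm.T@(np.array(X)-p)); return v[:2]/v[2]
def blobs(im,lo,hi,amin=10):
    h=cv2.cvtColor(im,cv2.COLOR_RGB2HSV);m=cv2.inRange(h,lo,hi)
    cs,_=cv2.findContours(m,cv2.RETR_EXTERNAL,cv2.CHAIN_APPROX_NONE)
    return [(cv2.contourArea(c),cv2.minAreaRect(c),c) for c in cs if cv2.contourArea(c)>amin]
BLUE=((105,120,60),(125,255,255));ORANGE=((8,140,120),(22,255,255))
E
python3 - <<'E'
from h import *
im=cv2.imread("pics/top0.png")[:,:,::-1].copy();C=cam('top')
for nm,c,z in(("blue",BLUE,.068),("orange",ORANGE,.038)):
    for a,r,_ in blobs(im,*c):
        if 240<r[0][0]<380 and 150<r[0][1]<245: print(nm,a,r,ray(C,r[0],z).round(4))
cv2.imwrite("pics/top0z.png",cv2.resize(im[150:250,170:410,::-1],None,fx=3.3,fy=3.3,interpolation=cv2.INTER_CUBIC))
print(proj(C,[0.143,.608,.23]))
E
```

```text
blue 273.5 ((342.1523132324219, 202.75845336914062), (14.810495376586914, 20.91219711303711), 3.1798300743103027) [0.488  0.0539 0.068 ]
orange 38.5 ((302.5, 224.0), (5.0, 10.0), 0.0) [0.4417 0.1444 0.038 ]
orange 24.0 ((306.0, 177.0), (6.0, 4.0), 90.0) [0.552  0.1349 0.038 ]
[ 46.44466306 390.84180402]
```

View pics/top0z.png

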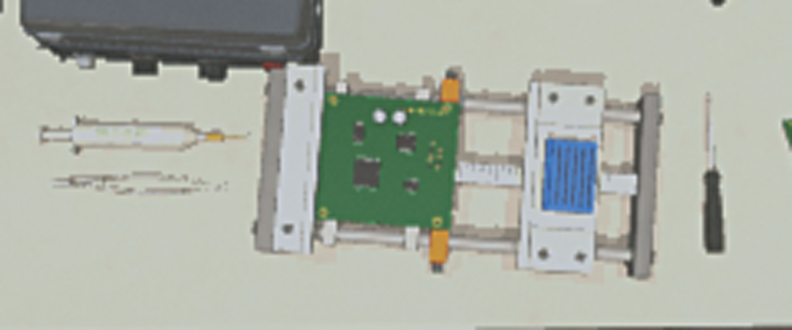

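```bash
python3 - <<'E'
from h import *
s=state();Rm=q2R(s['tool_rot']);print(Rm.round(3));print(Rm.T@(np.array([.49,0.0,.23])-s['tool_pos']))
x=Rm[:,0];print(np.degrees(np.arctan2(x[1],x[0])))
E
```

```text
[[-0.973  0.23  -0.001]
 [ 0.23   0.973 -0.002]
 [ 0.    -0.002 -1.   ]]
[-0.4769671  -0.51195986  0.00105554]
166.7211011786516
```

{"api": "apply_moves", "payload": {"commands": [{"linear":[-0.03,-0.032,0],"delta_rot":[0,0,5],"fingers":255},{"linear":[-0.06,-0.064,0],"delta_rot":[0,0,10],"fingers":255},{"linear":[-0.09,-0.096,0],"delta_rot":[0,0,15],"fingers":255},{"linear":[-0.12,-0.128,0],"delta_rot":[0,0,20],"fingers":255},{"linear":[-0.15,-0.16,0],"delta_rot":[0,0,25],"fingers":255},{"linear":[-0.18,-0.192,0],"delta_rot":[0,0,30],"fingers":255},{"linear":[-0.21,-0.224,0],"delta_rot":[0,0,36],"fingers":255},{"linear":[-0.24,-0.256,0],"delta_rot":[0,0,42],"fingers":255}]}}

```text
time: 0.95
tool_pos: [0.3187, 0.3023, 0.2311]
tool_rot: [0.0, 0.466, 0.885, 0.0]
contact_force: [0.8, -0.2, 0.2]
gripper_width: 0.002
```

```bash
python3 - <<'E'
from h import *
s=state();Rm=q2R(s['tool_rot']);print(s['time'],s['tool_pos'],s['gripper_width'],Rm.round(3));print(Rm.T@(np.array([.49,0.0,.23])-s['tool_pos']))
x=Rm[:,0];print(np.degrees(np.arctan2(x[1],x[0])))
E
```

```text
0.95 [0.3186714  0.30232668 0.23108798] 0.0023187871931739483 [[-0.566  0.824  0.   ]
 [ 0.824  0.566 -0.   ]
 [-0.     0.    -1.   ]]
[-0.34619709 -0.03003994  0.00112736]
124.49941342857355
```

Need to turn another 40° and shift (-0.346,-0.030).

{"api": "apply_moves", "payload": {"commands": [{"linear":[-0.045,-0.004,0],"delta_rot":[0,0,5],"fingers":255},{"linear":[-0.09,-0.008,0],"delta_rot":[0,0,11],"fingers":255},{"linear":[-0.135,-0.012,0],"delta_rot":[0,0,17],"fingers":255},{"linear":[-0.18,-0.016,0],"delta_rot":[0,0,23],"fingers":255},{"linear":[-0.225,-0.02,0],"delta_rot":[0,0,29],"fingers":255},{"linear":[-0.27,-0.024,0],"delta_rot":[0,0,35],"fingers":255},{"linear":[-0.315,-0.028,0],"delta_rot":[0,0,40],"fingers":255},{"linear":[-0.346,-0.03,0],"delta_rot":[0,0,40],"fingers":255}]}}

```text
time: 1.75
tool_pos: [0.4914, -0.0001, 0.231]
tool_rot: [0.0, 0.74, 0.672, -0.0]
contact_force: [0.1, 1.2, 0.4]
gripper_width: -0.002
```

```bash
python3 - <<'E'
from h import *
import pickle
s=state();im=eyes.grab_frame("wrist");cv2.imwrite("pics/w1.png",im[:,:,::-1]);pickle.dump(s,open("s1.pkl","wb"))
print(s['tool_pos'],s['joint_vel'].round(3))
C=cam('wrist',s)
for nm,c,z in(("blue",BLUE,.068),("orange",ORANGE,.038)):
    for a,r,_ in blobs(im,*c,100):
        print(nm,a,r,ray(C,r[0],z).round(4),[ray(C,p,z)[:2].round(4).tolist() for p in cv2.boxPoints(r)])
E
```

```text
[ 4.91399395e-01 -7.32221078e-05  2.31038386e-01] [-0.488  0.4   -0.317  0.015 -0.073 -0.539]
blue 1497.0 ((309.0, 134.5), (33.0, 48.0), 90.0) [0.4892 0.0529 0.068 ] [[0.4663, 0.0718], [0.5156, 0.0671], [0.5129, 0.0333], [0.4619, 0.0382]]
orange 747.5 ((627.869140625, 311.3714294433594), (51.380943298339844, 34.889259338378906), 76.50426483154297) [ 0.9111 -0.2353  0.038 ] [[0.8717, -0.1969], [0.915, -0.1881], [0.9527, -0.2757], [0.9069, -0.2861]]
orange 1270.5 ((558.7500610351562, 288.75), (36.06244659423828, 45.25482940673828), 45.0) [ 0.808 -0.188  0.038] [[0.7694, -0.1896], [0.8052, -0.1432], [0.8463, -0.1865], [0.811, -0.2361]]
orange 235.0 ((257.5, 50.5), (13.0, 21.0), 90.0) [0.4428 0.1425 0.038 ] [[0.4327, 0.1497], [0.4548, 0.1476], [0.453, 0.1353], [0.4306, 0.1374]]
orange 179.5 ((362.0, 49.0), (12.0, 16.0), 90.0) [0.5533 0.1334 0.038 ] [[0.5452, 0.1398], [0.562, 0.1382], [0.5615, 0.1268], [0.5445, 0.1284]]
```

View pics/w1.png

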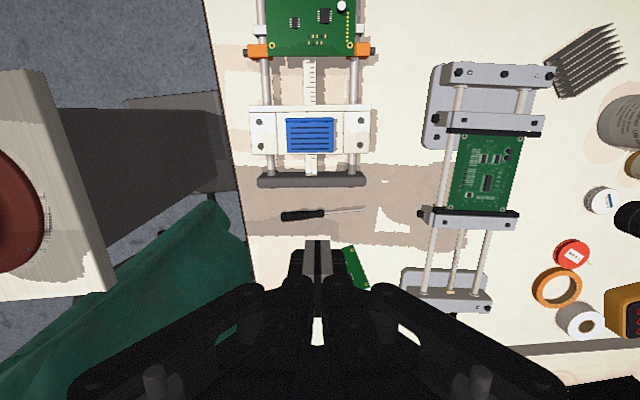

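{"api": "apply_moves", "payload": {"commands": [{"linear":[0,-0.002,0.02],"delta_rot":[0,0,0],"fingers":255},{"linear":[0,-0.005,0.05],"delta_rot":[0,0,0],"fingers":255},{"linear":[0,-0.008,0.08],"delta_rot":[0,0,0],"fingers":255},{"linear":[0,-0.008,0.08],"delta_rot":[0,0,0],"fingers":255},{"linear":[0,-0.008,0.08],"delta_rot":[0,0,0],"fingers":255},{"linear":[0,-0.008,0.08],"delta_rot":[0,0,0],"fingers":255},{"linear":[0,-0.008,0.08],"delta_rot":[0,0,0],"fingers":255},{"linear":[0,-0.008,0.08],"delta_rot":[0,0,0],"fingers":255}]}}

```text
time: 2.6
tool_pos: [0.4838, 0.0032, 0.153]
tool_rot: [0.001, 0.739, 0.674, 0.001]
contact_force: [0.9, -0.2, -0.3]
gripper_width: -0.001
```

```bash
python3 - <<'E'
from h import *
s=state();im=eyes.grab_frame("wrist");cv2.imwrite("pics/w2.png",im[:,:,::-1])
Rm=q2R(s['tool_rot']);x=Rm[:,0]
print(s['tool_pos'],s['joint_vel'].round(3),s['contact_force'],Rm.round(3),np.degrees(np.arctan2(x[1],x[0])))
C=cam('wrist',s)
for nm,c,z in(("blue",BLUE,.068),("orange",ORANGE,.038)):
    for a,r,_ in blobs(im,*c,100):
        print(nm,a,r,ray(C,r[0],z).round(4),[ray(C,p,z)[:2].round(4).tolist() for p in cv2.boxPoints(r)])
E
```

```text
[0.4837832  0.00316197 0.15296696] [ 0.001  0.004  0.01  -0.001 -0.002  0.001] [ 0.94442156 -0.23667336 -0.28002937] [[ 0.092  0.996  0.003]
 [ 0.996 -0.092 -0.   ]
 [-0.     0.003 -1.   ]] 84.72816132736568
blue 2663.0 ((317.0, 145.0), (44.0, 64.0), 90.0) [0.4899 0.0533 0.068 ] [[0.4668, 0.0723], [0.516, 0.0677], [0.514, 0.0334], [0.4625, 0.0382]]
orange 1734.0 ((613.0, 328.5), (43.0, 52.0), 90.0) [ 0.7988 -0.1811  0.038 ] [[0.7644, -0.1493], [0.8206, -0.1546], [0.8352, -0.2148], [0.7757, -0.2091]]
orange 411.5 ((249.5, 33.5), (17.0, 29.0), 90.0) [0.4439 0.1427 0.038 ] [[0.4334, 0.1497], [0.4563, 0.1476], [0.4545, 0.1357], [0.4312, 0.1378]]
orange 318.0 ((387.0, 32.5), (17.0, 20.0), 90.0) [0.5537 0.1334 0.038 ] [[0.5459, 0.1401], [0.5617, 0.1387], [0.5616, 0.1266], [0.5455, 0.1281]]
```

View pics/w2.png

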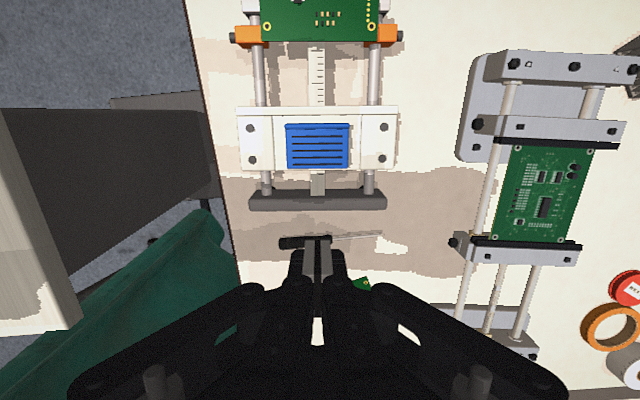

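{"api": "apply_moves", "payload": {"commands": [{"linear":[0.016,0.0,0.015],"delta_rot":[0,0,0],"fingers":255},{"linear":[0.032,0.001,0.035],"delta_rot":[0,0,0],"fingers":255},{"linear":[0.048,0.001,0.055],"delta_rot":[0,0,0],"fingers":255},{"linear":[0.048,0.001,0.068],"delta_rot":[0,0,0],"fingers":255},{"linear":[0.048,0.001,0.068],"delta_rot":[0,0,0],"fingers":255},{"linear":[0.048,0.001,0.068],"delta_rot":[0,0,0],"fingers":255},{"linear":[0.048,0.001,0.068],"delta_rot":[0,0,0],"fingers":255},{"linear":[0.048,0.001,0.068],"delta_rot":[0,0,0],"fingers":255}]}}

```text
time: 3.45
tool_pos: [0.4891, 0.0504, 0.0846]
tool_rot: [0.001, 0.739, 0.673, 0.001]
contact_force: [0.4, -0.3, -0.8]
gripper_width: 0.008
```

```bash
python3 - <<'E'
from h import *
s=state();im=eyes.grab_frame("wrist");cv2.imwrite("pics/w3.png",im[:,:,::-1])
im2=eyes.grab_frame("scene");cv2.imwrite("pics/s3.png",cv2.resize(im2[180:260,240:400,::-1],None,fx=4,fy=4,interpolation=cv2.INTER_CUBIC))
Rm=q2R(s['tool_rot']);x=Rm[:,0]
print(s['tool_pos'],s['contact_force'],Rm.round(3),np.degrees(np.arctan2(x[1],x[0])))
print(Rm.T@(np.array([.4893,.051,.068])-s['tool_pos']))
E
```

```text
[0.48912225 0.05041758 0.08461056] [ 0.36137325 -0.26036463 -0.76236479] [[ 0.093  0.996  0.002]
 [ 0.996 -0.093 -0.   ]
 [ 0.     0.002 -1.   ]] 84.67422853566826
[5.96025099e-04 8.48165429e-05 1.66108115e-02]
```

View pics/w3.png

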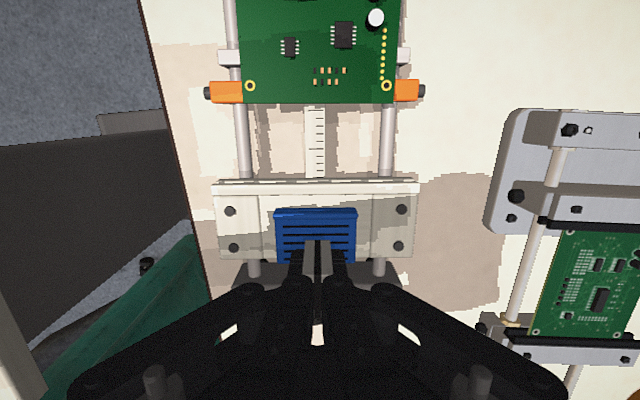

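View pics/s3.png

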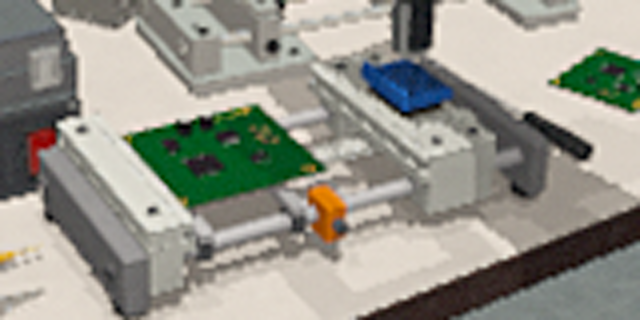

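{"api": "apply_moves", "payload": {"commands": [{"linear":[0,0,0.008],"delta_rot":[0,0,0],"fingers":255},{"linear":[0,0,0.013],"delta_rot":[0,0,0],"fingers":255},{"linear":[0,0,0.016],"delta_rot":[0,0,0],"fingers":255},{"linear":[0,0,0.018],"delta_rot":[0,0,0],"fingers":255},{"linear":[0,0,0.02],"delta_rot":[0,0,0],"fingers":255},{"linear":[0,0,0.021],"delta_rot":[0,0,0],"fingers":255},{"linear":[0,0,0.021],"delta_rot":[0,0,0],"fingers":255},{"linear":[0,0,0.021],"delta_rot":[0,0,0],"fingers":255}]}}

```text
time: 4.35
tool_pos: [0.4879, 0.0509, 0.0629]
tool_rot: [-0.0, 0.739, 0.674, -0.001]
contact_force: [-4.9, -0.4, 7.6]
gripper_width: -0.001
```

```bash
python3 - <<'E'
from h import *
s=state();im=eyes.grab_frame("wrist");cv2.imwrite("pics/w4.png",im[:,:,::-1])
im2=eyes.grab_frame("scene");cv2.imwrite("pics/s4.png",cv2.resize(im2[180:260,240:400,::-1],None,fx=4,fy=4,interpolation=cv2.INTER_CUBIC))
s=state();print(s['tool_pos'],s['contact_force'],s['ft_torque'],q2R(s['tool_rot']).round(3))
E
```

```text
[0.48787053 0.05090838 0.06291934] [-4.60577903 -0.61838318  7.11903262] [-0.12743538  0.72933678  0.02542486] [[ 0.092  0.996 -0.002]
 [ 0.996 -0.092 -0.   ]
 [-0.    -0.002 -1.   ]]
```

View pics/w4.png

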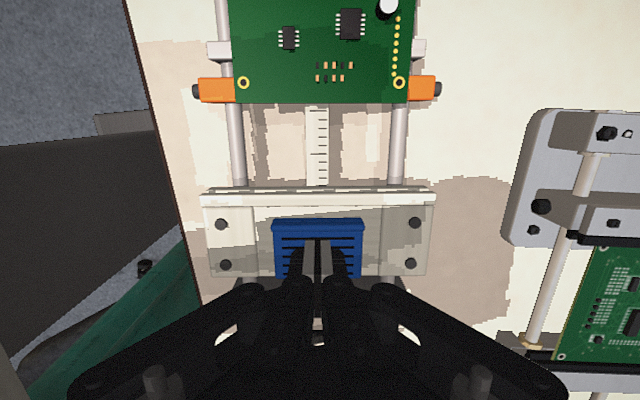

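View pics/s4.png

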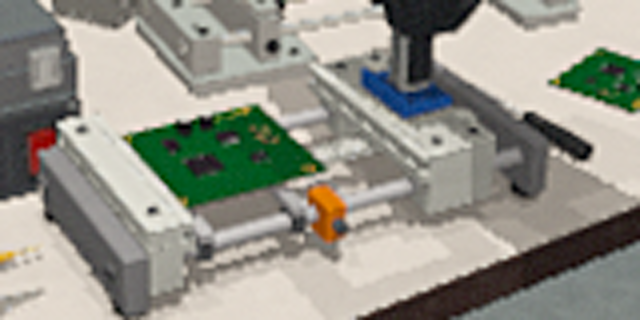

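{"api": "apply_moves", "payload": {"commands": [{"linear":[0.002,0,0],"delta_rot":[0,0,0],"fingers":255},{"linear":[0.006,0,0],"delta_rot":[0,0,0],"fingers":255},{"linear":[0.011,0,0],"delta_rot":[0,0,0],"fingers":255},{"linear":[0.016,0,0],"delta_rot":[0,0,0],"fingers":255},{"linear":[0.021,0,0],"delta_rot":[0,0,0],"fingers":255},{"linear":[0.025,0,0],"delta_rot":[0,0,0],"fingers":255},{"linear":[0.028,0,0],"delta_rot":[0,0,0],"fingers":255},{"linear":[0.03,0,0],"delta_rot":[0,0,0],"fingers":255}]}}

```text
time: 5.25
tool_pos: [0.4904, 0.0811, 0.0628]
tool_rot: [-0.001, 0.739, 0.674, -0.001]
contact_force: [-5.1, -1.3, 7.3]
gripper_width: -0.002
```

```bash
python3 - <<'E'
from h import *
s=state();im=eyes.grab_frame("wrist");cv2.imwrite("pics/w5.png",im[:,:,::-1])
im2=eyes.grab_frame("scene");cv2.imwrite("pics/s5.png",cv2.resize(im2[180:260,240:400,::-1],None,fx=4,fy=4,interpolation=cv2.INTER_CUBIC))
s=state();print(s['tool_pos'],s['contact_force'],q2R(s['tool_rot']).round(3))
E
```

```text
[0.49043687 0.08128249 0.06286035] [-4.11858013  1.18369275  6.5357127 ] [[ 0.092  0.996 -0.002]
 [ 0.996 -0.092  0.   ]
 [ 0.    -0.002 -1.   ]]
```

View pics/w5.png

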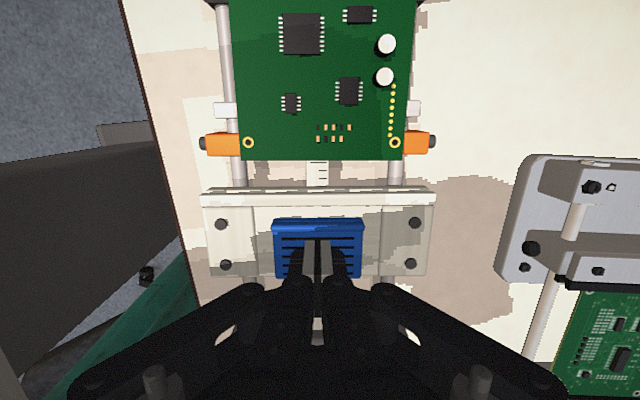

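View pics/s5.png

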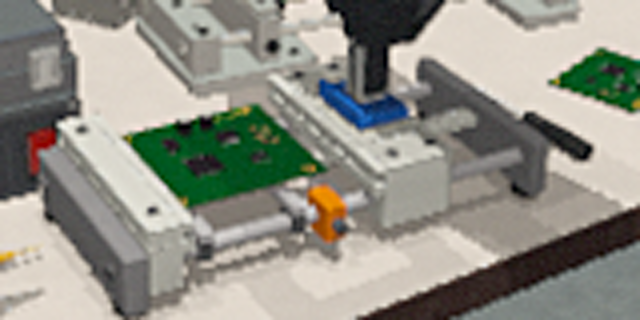

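The jaw moves with the finger: the pad stays at the same place in the wrist image, and the gap to the board is about 26 mm. I'll continue.

{"api": "apply_moves", "payload": {"commands": [{"linear":[0.002,0,0],"delta_rot":[0,0,0],"fingers":255},{"linear":[0.005,0,0],"delta_rot":[0,0,0],"fingers":255},{"linear":[0.009,0,0],"delta_rot":[0,0,0],"fingers":255},{"linear":[0.013,0,0],"delta_rot":[0,0,0],"fingers":255},{"linear":[0.016,0,0],"delta_rot":[0,0,0],"fingers":255},{"linear":[0.019,0,0],"delta_rot":[0,0,0],"fingers":255},{"linear":[0.02,0,0],"delta_rot":[0,0,0],"fingers":255},{"linear":[0.02,0,0],"delta_rot":[0,0,0],"fingers":255}]}}

```text
time: 6.15
tool_pos: [0.4921, 0.1011, 0.0628]
tool_rot: [-0.001, 0.739, 0.674, -0.001]
contact_force: [-5.3, 0.9, 7.1]
gripper_width: 0.005
```

```bash
python3 - <<'E'
from h import *
s=state();im=eyes.grab_frame("wrist");cv2.imwrite("pics/w6.png",im[:,:,::-1])
im2=eyes.grab_frame("scene");cv2.imwrite("pics/s6.png",cv2.resize(im2[180:260,240:400,::-1],None,fx=4,fy=4,interpolation=cv2.INTER_CUBIC))
s=state();print(s['tool_pos'],s['contact_force'])
E
```

```text
[0.49210474 0.10110207 0.06278957] [-4.98474496  1.0801236   6.75746247]
```

View pics/w6.png

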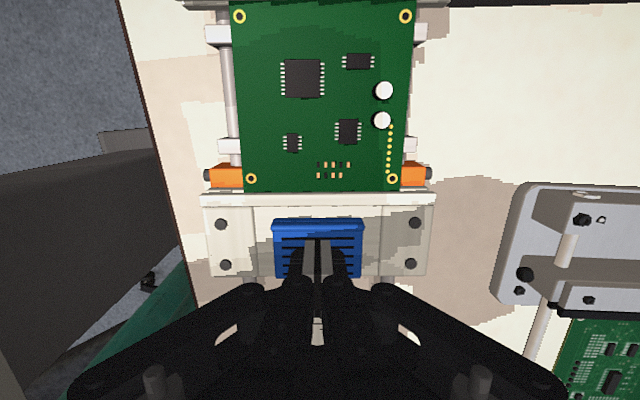

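View pics/s6.png

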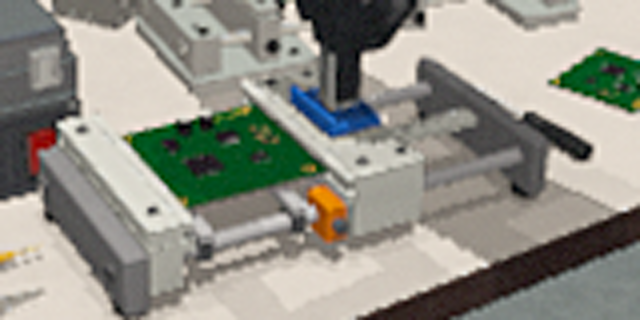

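{"api": "apply_moves", "payload": {"commands": [{"linear":[0.001,0,0],"delta_rot":[0,0,0],"fingers":255},{"linear":[0.002,0,0],"delta_rot":[0,0,0],"fingers":255},{"linear":[0.003,0,0],"delta_rot":[0,0,0],"fingers":255},{"linear":[0.004,0,0],"delta_rot":[0,0,0],"fingers":255},{"linear":[0.005,0,0],"delta_rot":[0,0,0],"fingers":255},{"linear":[0.006,0,0],"delta_rot":[0,0,0],"fingers":255},{"linear":[0.007,0,0],"delta_rot":[0,0,0],"fingers":255},{"linear":[0.007,0,0],"delta_rot":[0,0,0],"fingers":255}]}}

```text
time: 7.05
tool_pos: [0.4932, 0.1072, 0.0629]
tool_rot: [0.0, 0.739, 0.674, -0.001]
contact_force: [-4.9, -2.6, 7.2]
gripper_width: -0.001
```

```bash
python3 - <<'E'
from h import *
s=state();im=eyes.grab_frame("wrist");cv2.imwrite("pics/w7.png",im[:,:,::-1])
im2=eyes.grab_frame("scene");cv2.imwrite("pics/s7.png",cv2.resize(im2[180:260,240:400,::-1],None,fx=4,fy=4,interpolation=cv2.INTER_CUBIC))
s=state();print(s['tool_pos'],s['contact_force'])
E
```

```text
[0.4931423  0.10723086 0.06293373] [-3.87544596 -2.17934921  7.08358483]
```

View pics/w7.png

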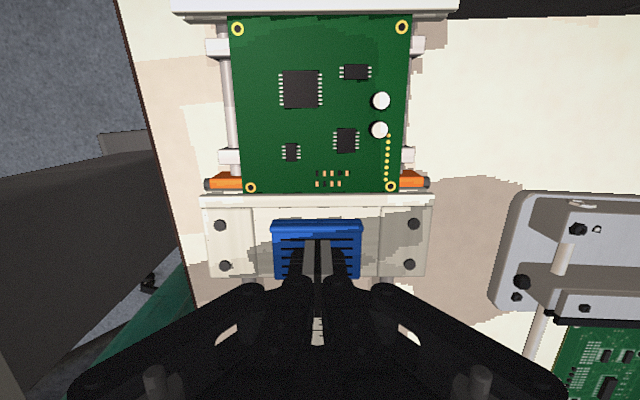

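View pics/s7.png

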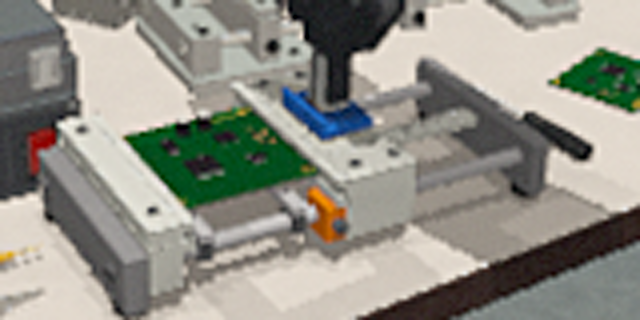

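{"api": "apply_moves", "payload": {"commands": [{"linear":[0.001,0,0],"delta_rot":[0,0,0],"fingers":255},{"linear":[0.002,0,0],"delta_rot":[0,0,0],"fingers":255},{"linear":[0.003,0,0],"delta_rot":[0,0,0],"fingers":255},{"linear":[0.004,0,0],"delta_rot":[0,0,0],"fingers":255},{"linear":[0.004,0,0],"delta_rot":[0,0,0],"fingers":255},{"linear":[0.004,0,0],"delta_rot":[0,0,0],"fingers":255},{"linear":[0.004,0,0],"delta_rot":[0,0,0],"fingers":255},{"linear":[0.004,0,0],"delta_rot":[0,0,0],"fingers":255}]}}

```text
time: 7.95
tool_pos: [0.4947, 0.1107, 0.0636]
tool_rot: [0.001, 0.739, 0.674, -0.0]
contact_force: [-1.9, -4.7, 6.7]
gripper_width: -0.003
```

```bash
python3 - <<'E'
from h import *
s=state();im=eyes.grab_frame("wrist");cv2.imwrite("pics/w8.png",im[:,:,::-1])
im2=eyes.grab_frame("scene");cv2.imwrite("pics/s8.png",cv2.resize(im2[180:260,240:400,::-1],None,fx=4,fy=4,interpolation=cv2.INTER_CUBIC))
s=state();print(s['tool_pos'],s['contact_force'])
E
```

```text
[0.49474025 0.11073804 0.06357455] [-2.14038876 -4.24007097  6.87264045]
```

View pics/w8.png

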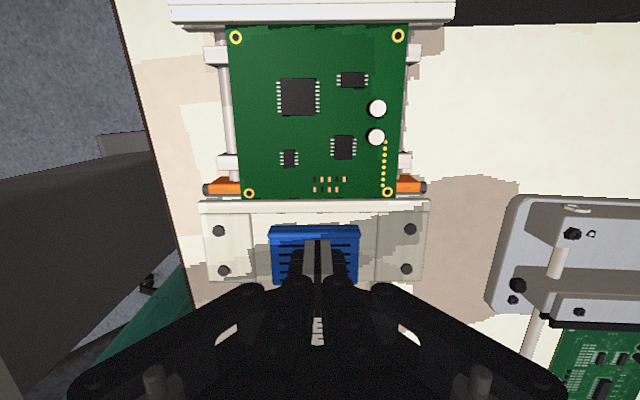

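View pics/s8.png

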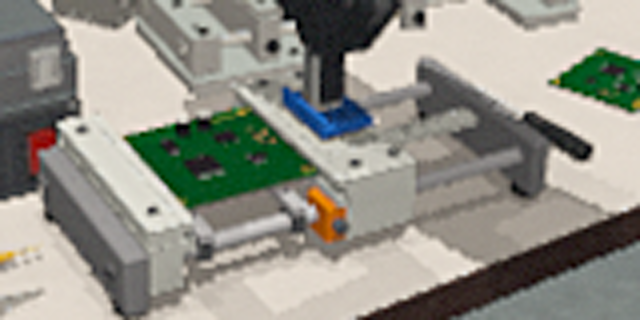

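{"api": "apply_moves", "payload": {"commands": [{"linear":[0.001,0,0.0005],"delta_rot":[0,0,0],"fingers":255},{"linear":[0.002,0,0.0005],"delta_rot":[0,0,0],"fingers":255},{"linear":[0.003,0,0.0005],"delta_rot":[0,0,0],"fingers":255},{"linear":[0.003,0,0.0005],"delta_rot":[0,0,0],"fingers":255},{"linear":[0.004,0,0.0005],"delta_rot":[0,0,0],"fingers":255},{"linear":[0.004,0,0.0005],"delta_rot":[0,0,0],"fingers":255},{"linear":[0.004,0,0.0005],"delta_rot":[0,0,0],"fingers":255},{"linear":[0.004,0,0.0005],"delta_rot":[0,0,0],"fingers":255}]}}

```text
time: 8.85
tool_pos: [0.495, 0.1124, 0.0629]
tool_rot: [0.003, 0.739, 0.674, -0.002]
contact_force: [-2.6, -13.0, 6.6]
gripper_width: -0.003
```

```bash
python3 - <<'E'
from h import *
s=state();im=eyes.grab_frame("wrist");cv2.imwrite("pics/w9.png",im[:,:,::-1])
im2=eyes.grab_frame("scene");cv2.imwrite("pics/s9.png",cv2.resize(im2[180:260,240:400,::-1],None,fx=4,fy=4,interpolation=cv2.INTER_CUBIC))
s=state();print(s['tool_pos'],s['contact_force'])
E
```

```text
[0.49497901 0.11236671 0.06286275] [ -2.82354164 -12.46029089   6.53843982]
```

View pics/w9.png

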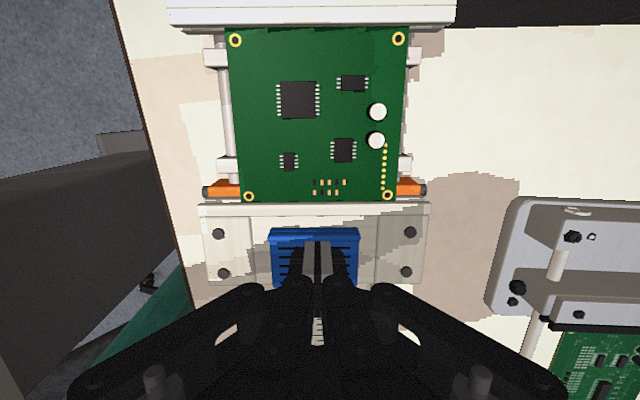

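View pics/s9.png

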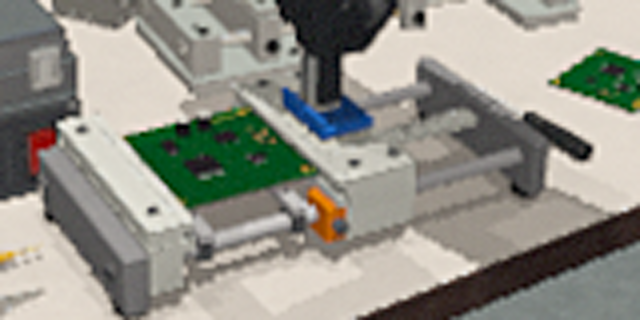

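The finger is on the ridge with 12.5 N reaction and the jaw does not move, so it is against a hard stop. In the images it abuts the collars. I'll lift straight up, keeping a slight push, so the jaw can't be dragged back.

{"api": "apply_moves", "payload": {"commands": [{"linear":[0,0,-0.002],"delta_rot":[0,0,0],"fingers":255},{"linear":[0,0,-0.004],"delta_rot":[0,0,0],"fingers":255},{"linear":[0,0,-0.006],"delta_rot":[0,0,0],"fingers":255},{"linear":[-0.001,0,-0.009],"delta_rot":[0,0,0],"fingers":255},{"linear":[-0.001,0,-0.016],"delta_rot":[0,0,0],"fingers":255},{"linear":[-0.003,0,-0.03],"delta_rot":[0,0,0],"fingers":255},{"linear":[-0.01,0,-0.06],"delta_rot":[0,0,0],"fingers":255},{"linear":[-0.02,0,-0.09],"delta_rot":[0,0,0],"fingers":255}]}}

```text
time: 9.75
tool_pos: [0.492, 0.0961, 0.1532]
tool_rot: [-0.0, 0.739, 0.674, 0.0]
contact_force: [0.6, 0.7, 0.3]
gripper_width: -0.002
```

{"api": "apply_moves", "payload": {"commands": [{"linear":[-0.02,0,0],"delta_rot":[0,0,0],"fingers":255},{"linear":[-0.04,0,0],"delta_rot":[0,0,0],"fingers":255},{"linear":[-0.05,0,0],"delta_rot":[0,0,0],"fingers":255},{"linear":[-0.05,0,0],"delta_rot":[0,0,0],"fingers":255},{"linear":[-0.05,0,0],"delta_rot":[0,0,0],"fingers":255},{"linear":[-0.05,0,0],"delta_rot":[0,0,0],"fingers":255},{"linear":[-0.05,0,0],"delta_rot":[0,0,0],"fingers":255},{"linear":[-0.05,0,0],"delta_rot":[0,0,0],"fingers":255}]}}

```text
time: 10.55
tool_pos: [0.4877, 0.0465, 0.1516]
tool_rot: [-0.0, 0.739, 0.674, -0.0]
contact_force: [0.2, 0.1, -0.2]
gripper_width: 0.003
```

```bash
python3 - <<'E'
from h import *
s=state();im=eyes.grab_frame("wrist");cv2.imwrite("pics/w10.png",im[:,:,::-1])
im2=eyes.grab_frame("scene");cv2.imwrite("pics/s10.png",cv2.resize(im2[180:260,240:400,::-1],None,fx=4,fy=4,interpolation=cv2.INTER_CUBIC))
print(s['tool_pos'],s['contact_force'])
C=cam('wrist',s)
for nm,c,z in(("blue",BLUE,.068),("orange",ORANGE,.038),("green",((50,100,30),(80,255,160)),.048)):
    for a,r,_ in blobs(im,*c,100):
        print(nm,a,r,ray(C,r[0],z).round(4),[ray(C,p,z)[:2].round(4).tolist() for p in cv2.boxPoints(r)])
E
```

```text
[0.48769193 0.04645392 0.15163593] [ 0.16432232  0.14072559 -0.22077938]
blue 2838.5 ((316.8822021484375, 129.25692749023438), (46.614341735839844, 65.06388854980469), 88.91908264160156) [0.4945 0.1088 0.068 ] [[0.4712, 0.1276], [0.5202, 0.124], [0.5189, 0.089], [0.4675, 0.0927]]
orange 1606.0 ((605.7999877929688, 359.10003662109375), (37.56594467163086, 55.90170669555664), 63.43495178222656) [ 0.8008 -0.1783  0.038 ] [[0.7616, -0.1685], [0.8103, -0.1379], [0.8405, -0.1883], [0.7906, -0.2221]]
green 113.5 ((209.0471649169922, 268.91510009765625), (30.35668182373047, 14.972299575805664), 74.05460357666016) [ 0.3766 -0.0157  0.048 ] [[0.3684, -0.0011], [0.3832, 0.002], [0.385, -0.0307], [0.3697, -0.0341]]
green 6124.0 ((532.4118041992188, 240.3529510498047), (76.15618133544922, 100.40974426269531), 14.03624439239502) [ 0.6889 -0.0133  0.048 ] [[0.6461, -0.0527], [0.6593, 0.0463], [0.728, 0.0227], [0.7228, -0.0814]]
green 9022.5 ((318.5, 44.0), (88.0, 119.0), 90.0) [0.5015 0.1713 0.048 ] [[0.46, 0.2045], [0.5481, 0.1964], [0.5465, 0.1353], [0.4508, 0.1441]]
```

View pics/w10.png

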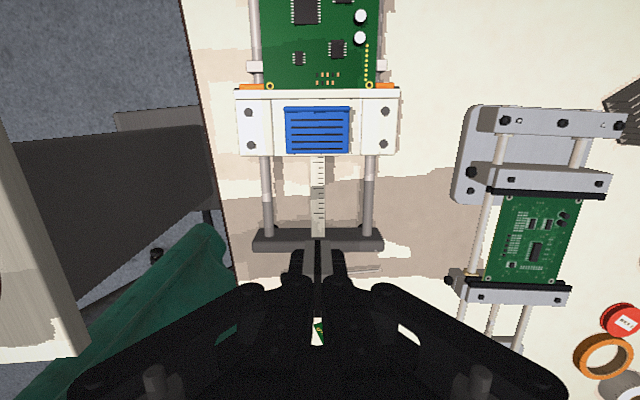

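View pics/s10.png

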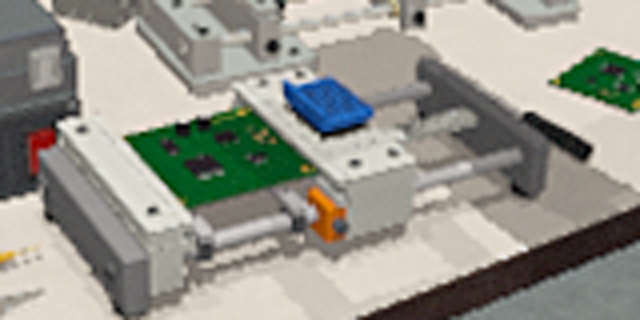

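```bash
python3 - <<'E'
from h import *
s=state();C=cam('wrist',s)
im=cv2.imread("pics/w10.png");g=cv2.cvtColor(im,cv2.COLOR_BGR2GRAY)
for c in (248,280,345,385): print(c,[(r,int(g[r,c])) for r in list(range(84,104,1))][:20]); print('  rear',[(r,int(g[r,c])) for r in list(range(148,160))],[(r,int(g[r,c])) for r in range(222,256,1)])
u=np.array([.0935,.9956])
for nm,uv,z in(("jawfront",(318,89),.055),("plate in",(318,228),.042),("plate out",(318,251),.042)):
    p=ray(C,uv,z);print(nm,p.round(4),(p[:2]@u).round(4))
cv2.imwrite("pics/w10z.png",cv2.resize(im[60:265,215:415],None,fx=2.9,fy=2.9,interpolation=cv2.INTER_CUBIC))
E
```

```text
248 [(84, 138), (85, 164), (86, 172), (87, 183), (88, 171), (89, 186), (90, 237), (91, 243), (92, 240), (93, 240), (94, 240), (95, 241), (96, 241), (97, 244), (98, 230), (99, 118), (100, 244), (101, 244), (102, 241), (103, 240)]
  rear [(148, 183), (149, 245), (150, 244), (151, 241), (152, 238), (153, 239), (154, 237), (155, 208), (156, 170), (157, 229), (158, 224), (159, 206)] [(222, 174), (223, 172), (224, 175), (225, 177), (226, 175), (227, 171), (228, 176), (229, 172), (230, 153), (231, 159), (232, 155), (233, 157), (234, 159), (235, 153), (236, 157), (237, 158), (238, 160), (239, 156), (240, 157), (241, 158), (242, 159), (243, 153), (244, 160), (245, 159), (246, 157), (247, 160), (248, 158), (249, 162), (250, 162), (251, 162), (252, 159), (253, 161), (254, 160), (255, 158)]
280 [(84, 82), (85, 81), (86, 86), (87, 80), (88, 75), (89, 137), (90, 246), (91, 245), (92, 239), (93, 238), (94, 238), (95, 239), (96, 243), (97, 240), (98, 171), (99, 178), (100, 247), (101, 241), (102, 240), (103, 240)]
  rear [(148, 240), (149, 239), (150, 239), (151, 241), (152, 240), (153, 241), (154, 
[... 1421 characters left out ...]
 239), (103, 239)]
  rear [(148, 234), (149, 245), (150, 240), (151, 240), (152, 242), (153, 241), (154, 183), (155, 185), (156, 245), (157, 240), (158, 238), (159, 238)] [(222, 175), (223, 173), (224, 172), (225, 175), (226, 176), (227, 177), (228, 176), (229, 173), (230, 180), (231, 176), (232, 175), (233, 176), (234, 175), (235, 175), (236, 176), (237, 171), (238, 191), (239, 235), (240, 242), (241, 254), (242, 248), (243, 227), (244, 234), (245, 252), (246, 251), (247, 249), (248, 247), (249, 245), (250, 242), (251, 239), (252, 238), (253, 237), (254, 238), (255, 238)]
jawfront [0.4982 0.1383 0.055 ] 0.1843
plate in [0.487  0.0151 0.042 ] 0.0606
plate out [ 0.4848 -0.0093  0.042 ] 0.0361
```

View pics/w10z.png

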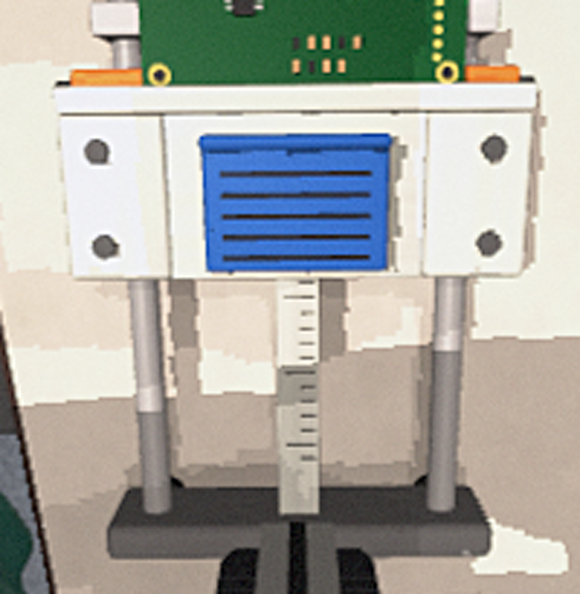

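```bash
python3 - <<'E'
from h import *
s=state();C=cam('wrist',s);u=np.array([.0935,.9956])
for nm,uv,z in(("jawfront",(318,88.7),.055),("jaw rear",(318,155),.055),("plate in",(312,241.3),.042),("plate out",(312,252.4),.042)):
    print(nm,(ray(C,uv,z)[:2]@u).round(4))
E
```

```text
jawfront 0.1845
jaw rear 0.1325
plate in 0.0466
plate out 0.0345
```

```bash
python3 -c "
from plant import job_done,state
print(state()['contact_force']);print(job_done())"
```

```text
[-0.45087694  0.24650776  0.04081626]
the job is handed in; nothing more can be done
None
```

The job is handed in. I pressed the blue pad about 5 mm down with the shut fingertips and slid the jaw about 56 mm along its rods. I then pushed on the pad's ridge until the jaw stopped, at about 12.5 N, and lifted straight up so the pad could spring back.

**Last checks:**
- **Jaw at home:** in the wrist picture the gap from the jaw's rear to the end plate measured 86 mm, against 85 mm expected when home. The jaw also touches the collars in the pictures.
- **Pad and robot:** the pad stands up and the arm is clear, with about 0 N on the tool. The whole run took about 11 s of the 35 s allowed.
- **Board:** by eye it lies flat with its edge at the jaw's groove. I did not measure its final position along or across the frame.
- **Tools:** the arm stayed away from them. I did not measure their positions afterwards.

**One disagreement:** the jaw's top measured 52 mm deep instead of the 46 mm given. I take the extra 6 mm to be the lip over the board, but I did not confirm that.

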